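# Refit the lever knob on a bench valve and close the valve

### The job

The lever knob of the small bench valve has been taken off and stands on the bench. Put it back on the valve's flat-sided stem: press it down only lightly while slowly turning it clockwise (seen from above) until it drops fully home, then keep turning clockwise right up to the stop, so that the valve is closed and the knob points across the pipe. Let go at the end and leave the things around it alone.

Things in the scene. Friction and masses are not known exactly. Their poses are not given: they have to be found in the camera images.
- knob_center (a point): Centre of the loose grey plastic lever knob, which stands upright on the bench: 46 mm tall, this point 23 mm above its underside. x: long direction of its grip, y: across it, z: up. Grip 60 mm long (x, round ends) and 32 mm wide (y, flat parallel sides to grasp); the lower 22 mm is a socket block 40 mm (x) by 32 mm (y), flush with the same flat sides. Mass about 0.12 kg.
- stem_top (a point): Centre of the top of the valve's stem, 82 mm above the bench; axes of the valve body (do not turn with the stem). The stem is a flat tang 17 x 9 mm, 20 mm tall, standing on a round bonnet 34 mm across. Knob fully home: its underside rests on the bonnet, its centre 3 mm above this point; on a stem out of line it stays 15 mm higher.
- knob: The same knob, origin at the centre of its underside, where the bore opens: first a roundish recess 20 mm across and 5 mm deep that goes over the stem at any angle, then a slot 19 mm (along x) by 11 mm (along y), 17 mm deep, that goes over the stem only when lined up within about 0.15 rad (either way round). On the stem it has some 0.17 rad of play: at the closed stop it points about that much past straight across.
- valve: Valve fixed to the bench, foot plate 90 (x) x 110 (y) mm, hose ends to 76 mm along +-y at 30 mm height; origin on the bench under the stem, y along the pipe. The stem's long side lies along x when closed (a stop), along y when open; it was left 0.45 to 1.2 rad counter-clockwise from closed, not measured. It turns stiffly (0.2 N m): light rubbing does not turn it.
- timer: Bystander: small white timer 62 x 66 x 19 mm, lying on the bench; origin under its centre.
- tape_roll: Bystander: roll of tape, 65 mm across, 19 mm high, lying flat; origin under its centre. To the right of the valve (from about y = -0.2 at x = 0.5, y = -0.05 at x = 0.7) stands a tall fixed bench centrifuge: swing the arm past it drawn in and raised.
- block_a: Bystander: dark blue moulded tube block 62 x 81 x 26 mm; origin under its centre.
- knob_tip (a point): Point at one end of the knob's long direction, 30 mm along +x from its centre, same axes.
Mind the look-alikes: they are no part of the job. There is more than one size of the knob; the job needs the middle-sized.

How it is judged:
By the outcome, as a careful person would: the job done as asked, in the order asked, and still so for the second after the job is handed in, with the robot touching nothing.
It also fails if it takes over 64 s, if anything falls off the work surface, if the arm or the gripper's body presses on something with over 40 N, if the wrist force passes 120 N, or if a joint passes its speed limit or range.

### The arm

A 6-joint arm with a two-finger parallel gripper is mounted at the origin on a cart in front of the work surface, level with it; the furniture and walls round the work are solid. World frame = base frame: x ahead of the robot, y to its left, z up, the work surface at z = 0. Lengths are in m, angles in rad, forces in N, time in s.
With the tool pointing down it reaches from about 0.325 to 0.9 m from the base axis. Payload 3.5 kg.
Tool frame: the origin (TCP) lies midway between the tips of the shut fingers; the grasp point (between the pads) lies 19 mm behind it; z points along the fingers, y is the direction in which the jaws open and shut (so a half turn about z gives the same grasp; the last joint's range is limited). The gripper opens to 85 mm and grips with 20 to 120 N. Pads are 22 mm wide; open, the fingers measure 114 mm over their backs; the gripper's body (76 mm by 85 mm) begins 54 mm behind the grasp point. The pads swing forward as they close: fully open they stand 13 mm farther back than shut.
Start: joints at [-1.236, 0.276, -0.026, 1.268, 0, 1.467], TCP at [0.265, -0.566, 0.231] pointing down, gripper open.
Joint ranges: [-3.12, 3.12], [-0.85, 1.88], [-1.08, 1.24], [-1.95, 2.15], [-1.57, 1.53], [-3.14, 3.14]. Speed limits (rad/s): [2.57, 2.57, 3.14, 3.14, 3.14, 3.14].

### API

Orientations are given as a unit quaternion [x, y, z, w].
In Python, from workcell import ctrl, kinematics, status, imaging, ticket gives the robot as it stands. Calls block until the motion is done:
- ctrl.move_to(position, orientation): joint-space move of the TCP to a pose.
- ctrl.move_l(position, attitude=None, v=0.15, f_stop=None): straight line of the TCP; attitude=None keeps the orientation; v is the mean speed in m/s. With f_stop (N) it stops when the force on the tool has changed by that much, and returns True; else False.
- ctrl.set_joints(angles): joint-space move.
- ctrl.gripper_to(opening, grasp_force=None): opening from 0.0 (shut) to 1.0 (fully open); grasp_force is the grip in N (None keeps the last); returns when the fingers have stopped.
- ctrl.hold(seconds).
- kinematics.solve_ik(position, orientation): joint angles nearest the present ones, or None.
- status.sense(): the state.
- imaging.capture(name): name is "scene" or "top" or "wrist"; returns (picture, depth): 420x560x3 uint8, red, green, blue; 420x560 float32, m along the optical axis (not along the pixel's ray), 0 where there is no reading.
- imaging.camera_info(name): a dict with "camera_matrix" (3x3 intrinsics, pixels), "extrinsics" (4x4, takes a point from world to camera coordinates). Camera axes: x right, y up, looking along -z (the intrinsics and any distortion apply to the point x, -y, -z); pixel columns grow to the right and rows downward; lengths in m; the calibration is good to about 2 mm. A picture is of the moment at which its call begins: read the wrist's pose just before it. camera_info takes no time and is no camera call; for the wrist camera it gives the pose at the moment of the call.
A pose or a line that the arm cannot do raises ctrl.IKError and nothing moves.
- ticket.hand_in(): hands the job in, once; it reports no verdict.
The state is a dict: "time": time; "joint_positions": joint angles; "joint_vel": joint speeds; "joint_efforts": joint torques, N m; "ee_pos": TCP position; "orientation": TCP orientation; "ft_force": force on the tool from outside, world axes, zero at the start; "torque": the same for the moment, N m; "opening": opening from 0.0 (shut) to 1.0 (fully open).
Only numpy, scipy, OpenCV 4.12 (cv2) and the standard library are available. Lean on these libraries where they do the work, as an engineer would, in place of code of your own. Each camera call takes 0.05 s, during which the arm holds its last target. There are 200 camera calls.

## Working session

There is one attempt and no reset: what is moved stays moved. The work goes in short steps, each a Python script; the robot and the scene stay as the last script left them, time stands still between calls to the robot, and variables do not carry over. Pictures are saved under pics/ and viewed, about 8 in all and at most 12, crops included, and the job is handed in when it is done.

```bash
mkdir -p pics; ls
cat > h.py <<'E'
import numpy as np, cv2
from workcell import ctrl, kinematics, status, imaging, ticket
def save(n,im): cv2.imwrite(f'pics/{n}.png',cv2.cvtColor(im,cv2.COLOR_RGB2BGR))
def snap(cam,n):
    ci=imaging.camera_info(cam); im,d=imaging.capture(cam)
    np.savez(f'pics/{n}.npz',im=im,d=d,K=ci['camera_matrix'],E=ci['extrinsics']); save(n,im); return im,d,ci
def load(n): return np.load(f'pics/{n}.npz')
def cloud(z):
    K,E,d=np.array(z['K']),np.array(z['E']),z['d']
    v,u=np.indices(d.shape)
    c=np.stack([(u-K[0,2])/K[0,0]*d,-(v-K[1,2])/K[1,1]*d,-d],-1)
    return (c-E[:3,3])@E[:3,:3]   # R^T (c-t)
E
python3 - <<'E'
from h import *
s=status.sense();print(s['time'],s['ee_pos'],s['orientation'],s['opening'],s['ft_force'])
for c in ('scene','top'):
    im,d,ci=snap(c,c+'0'); print(c,ci.keys(),np.round(ci['camera_matrix'],1).tolist(),np.round(ci['extrinsics'],3).tolist())
a=np.hstack([load('scene0')['im'],load('top0')['im']])
E
```

```text
pics
0.0 [ 0.26469854 -0.56530754  0.23013631] [ 9.76131935e-01  2.17175384e-01 -1.27593914e-04 -1.13218905e-03] 0.9965394959672846 [0.14834443 0.98276057 0.11755063]
scene dict_keys(['camera_matrix', 'extrinsics']) [[438.1, 0.0, 284.4], [0.0, 438.1, 204.0], [0.0, 0.0, 1.0]] [[-0.738, -0.675, 0.013, 0.605], [0.353, -0.37, 0.859, -0.175], [-0.575, 0.639, 0.511, -0.943], [0.0, 0.0, 0.0, 1.0]]
top dict_keys(['camera_matrix', 'extrinsics']) [[526.2, 0.0, 270.9], [0.0, 526.2, 201.2], [0.0, 0.0, 1.0]] [[-0.006, -1.0, -0.003, 0.32], [0.996, -0.006, 0.084, -0.578], [-0.084, -0.002, 0.996, -1.119], [0.0, 0.0, 0.0, 1.0]]
```

View pics/top0.png

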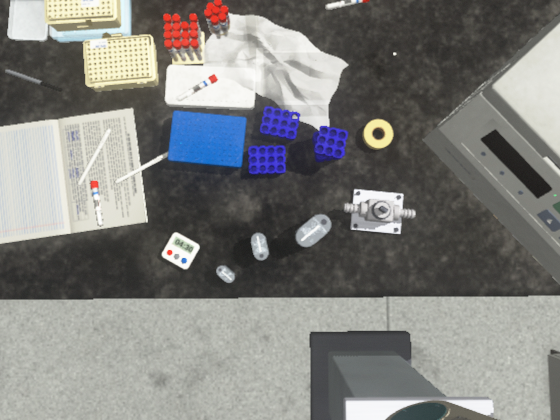

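View pics/scene0.png

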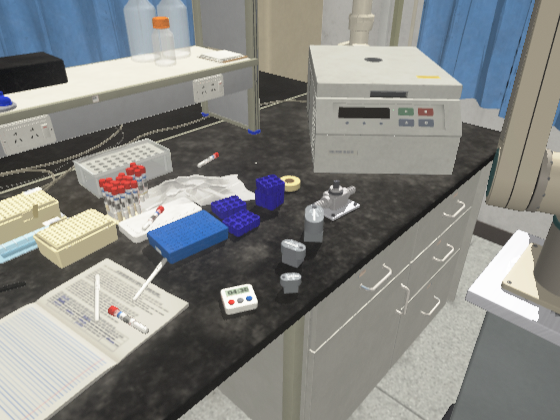

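The top view shows three grey lever knobs: large (313,231), medium (260,246) and small (226,274). The valve is at (381,211), the tape at (378,134) and the timer at (181,250). In the scene view the knobs are at (314,222), (293,251) and (290,282). The medium one fits the description; I'll check the sizes from depth and one enlarged crop.

Run:
```python
from h import *
for n,boxes in (('top0',dict(L=(290,205,336,255),M=(246,228,274,264),S=(214,262,238,286),V=(340,180,420,240))),('scene0',dict(L=(300,200,328,246),M=(278,232,310,270),S=(276,268,304,298)))):
    z=load(n);P=cloud(z)
    for k,(a,b,c,d) in boxes.items():
        q=P[b:d,a:c].reshape(-1,3); dd=z['d'][b:d,a:c].ravel(); q=q[dd>0]
        zt=np.percentile(q[:,2],99); m=q[:,2]>0.012; t=q[m&(q[:,2]>zt-0.008)]
        t2=t[:,:2].astype(np.float32); r=cv2.minAreaRect(t2)
        print(n,k,'zbench',np.round(np.median(q[~m][:,2]),4),'ztop',round(zt,4),'n',len(t),'top centre',np.round(t.mean(0),4),'rect',np.round(r[0],4),np.round(r[1],4),round(r[2],1))
a=load('top0')['im'][195:290,200:430]
save('crop0',cv2.resize(a,None,fx=3.4,fy=3.4,interpolation=cv2.INTER_CUBIC))
```

```text
top0 L zbench -0.0009 ztop 0.0677 n 740 top centre [0.5144 0.2301 0.064 ] rect [0.5147 0.23  ] [0.045  0.0837] 38.6
top0 M zbench -0.0008 ztop 0.0493 n 353 top centre [0.4817 0.3429 0.0453] rect [0.4817 0.3429] [0.0586 0.0318] 12.1
top0 S zbench -0.001 ztop 0.0371 n 197 top centre [0.4233 0.4165 0.0333] rect [0.4231 0.4164] [0.0425 0.0231] 49.4
top0 V zbench 0.0004 ztop 0.0649 n 197 top centre [0.5568 0.0861 0.0653] rect [0.5566 0.0855] [0.0327 0.0337] 50.0
scene0 L zbench -0.0001 ztop 0.0664 n 337 top centre [0.5112 0.2326 0.0642] rect [0.5134 0.2297] [0.0441 0.0852] 40.2
scene0 M zbench -0.0003 ztop 0.0474 n 249 top centre [0.4802 0.3438 0.0449] rect [0.4821 0.3413] [0.0585 0.0337] 7.2
scene0 S zbench -0.0004 ztop 0.035 n 184 top centre [0.4227 0.4168 0.0327] rect [0.4235 0.4159] [0.043  0.0266] 52.7
```

View pics/crop0.png

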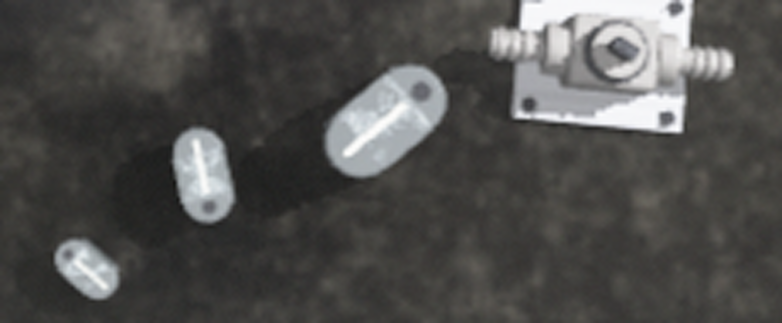

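The medium knob measures 58.6 x 31.8 mm and about 47 mm tall, at (0.482, 0.343). That matches the text: large is 84 mm long, small 43 mm. In the crop it's at (204,175), and its long axis points about 12° from +x toward +y. Next I'll plan the swing and take close wrist views.

```bash
cat >> h.py <<'E'
from scipy.spatial.transform import Rotation as R
def down(yaw): # tool z down, tool y (jaw axis) at world angle yaw
    y=np.array([np.cos(yaw),np.sin(yaw),0]); z=np.array([0,0,-1.]); x=np.cross(y,z)
    return R.from_matrix(np.c_[x,y,z]).as_quat()
def jaw(q): y=R.from_quat(q).as_matrix()[:,1]; return np.arctan2(y[1],y[0])
E
python3 - <<'E'
from h import *
s=status.sense(); ci=imaging.camera_info('wrist'); E=np.array(ci['extrinsics']); K=ci['camera_matrix']
Rt=R.from_quat(s['orientation']).as_matrix(); c=-E[:3,:3].T@E[:3,3]
print('cam in tool',np.round(Rt.T@(c-s['ee_pos']),4),'view dir in tool',np.round(Rt.T@(-E[:3,:3].T[:,2]),3),'K',np.round(K,1).tolist(),'jaw',jaw(s['orientation']))
q=kinematics.solve_ik([0.155,-0.33,0.42],s['orientation']);print('tuck',q)
for n,p,yaw in (('valve',[0.555,0.086,0.25],None),('knob',[0.482,0.343,0.15],0.2+np.pi/2)):
  for y in ([yaw,yaw+np.pi,yaw-np.pi] if yaw else np.arange(-3,3.2,0.5)):
    j=kinematics.solve_ik(p,down(y)); print(n,round(y,2),None if j is None else np.round(j,2))
z=load('top0');P=cloud(z);m=(P[...,2]>0.1)&(P[...,0]>0.2);
print('tall stuff maxz',P[...,2][m&(P[...,1]<0)].max(), 'left', P[...,2][(P[...,1]>0)&(z['d']>0)].max())
E
```

```text
cam in tool [ 0.0838 -0.0008 -0.1418] view dir in tool [-0.327 -0.001  0.945] K [[357.3, 0.0, 276.7], [0.0, 357.3, 212.5], [0.0, 0.0, 1.0]] jaw -1.133004248544353
tuck [-1.30942234e+00 -2.35539880e-01 -1.61439672e-01  1.64692263e+00
 -1.34348259e-04  1.39437859e+00]
valve -3.0 [ 0.04  0.15 -0.14  1.28  0.   -1.67]
valve -2.5 [ 0.04  0.15 -0.14  1.28  0.   -2.17]
valve -2.0 [ 0.04  0.15 -0.14  1.28  0.   -2.67]
valve -1.5 [ 0.04  0.15 -0.14  1.28  0.    3.11]
valve -1.0 [ 0.04  0.15 -0.14  1.28  0.    2.61]
valve -0.5 [ 0.04  0.15 -0.14  1.28  0.    2.11]
valve 0.0 [ 0.04  0.15 -0.14  1.28  0.    1.61]
valve 0.5 [ 0.04  0.15 -0.14  1.28  0.    1.11]
valve 1.0 [ 0.04  0.15 -0.14  1.28  0.    0.61]
valve 1.5 [ 0.04  0.15 -0.14  1.28  0.    0.11]
valve 2.0 [ 0.04  0.15 -0.14  1.28  0.   -0.39]
valve 2.5 [ 0.04  0.15 -0.14  1.28  0.   -0.89]
valve 3.0 [ 0.04  0.15 -0.14  1.28  0.   -1.39]
knob 1.77 [ 0.51  0.27 -0.21  1.09  0.    0.31]
knob 4.91 [ 0.51  0.27 -0.21  1.09  0.   -2.83]
knob -1.37 [ 0.51  0.27 -0.21  1.09  0.   -2.83]
tall stuff maxz 0.34165870432955286 left 0.31158908790401146
```

Run:
```python
from h import *
s=status.sense()
q=np.array(kinematics.solve_ik([0.155,-0.33,0.42],s['orientation'])); ctrl.set_joints(q); print(status.sense()['time'])
q[0]=0.0; q[5]=0.1; ctrl.set_joints(q); print(status.sense()['time'],status.sense()['ee_pos'])
ctrl.move_to([0.555,0.086,0.18],down(1.5)); print(status.sense()['time']); ctrl.hold(0.2)
a=snap('wrist','w1')[0]
ctrl.move_to([0.54,0.12,0.18],down(1.9)); ctrl.hold(0.2)
b=snap('wrist','w2')[0]; print(status.sense()['time'])
save('w12',np.hstack([cv2.resize(x[60:360,80:480],None,fx=1,fy=1) for x in (a,b)]))
```

```text
1.325
2.9583 [0.35910587 0.06392558 0.41978135]
4.1417
5.0583
```

View pics/w12.png

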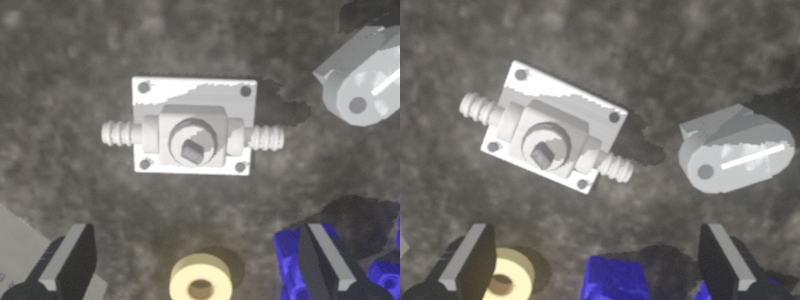

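In the wrist views the valve stem (dark tang) is at about crop (193,150) and (543,155). The tang lies diagonal to the pipe. Next I'll use the depth clouds.

Run:
```python
from h import *
for n in ('w1','w2','top0'):
    z=load(n);P=cloud(z);ok=z['d']>0
    near=ok&(np.hypot(P[...,0]-.556,P[...,1]-.086)<.03)
    def rect(m,l):
        t=P[m]; r=cv2.minAreaRect(t[:,:2].astype(np.float32)); print(n,l,len(t),'z',np.round([t[:,2].min(),np.median(t[:,2]),t[:,2].max()],4),'mean',np.round(t.mean(0)[:2],4),'rect',np.round(r[0],4),np.round(r[1],4),round(r[2],1))
    rect(near&(P[...,2]>.077),'stem')
    rect(near&(np.abs(P[...,2]-.0625)<.004),'bonnet')
    # foot plate: bright, z ~ plate height
    v=ok&(np.hypot(P[...,0]-.556,P[...,1]-.086)<.085)
    rect(v&(np.abs(P[...,2]-.030)<.02)&(z['im'].min(-1)>150),'hose')
    m=v&(P[...,2]<.012)&(z['im'].min(-1)>140); rect(m,'plate')
    u=np.where(near&(P[...,2]>.077)); print(u[1].min(),u[1].max(),u[0].min(),u[0].max()) if len(u[0]) else None
a=load('w1')['im'];b=load('w2')['im']
save('stem',np.hstack([cv2.resize(x,(400,400),interpolation=cv2.INTER_CUBIC) for x in (a[175:235,245:305],b[180:240,190:250])]))
```

```text
w1 stem 3019 z [0.077  0.2571 0.2663] mean [0.5447 0.0864] rect [0.5501 0.0861] [0.0481 0.0282] 85.1
w1 bonnet 1013 z [0.0587 0.0612 0.0663] mean [0.5538 0.0832] rect [0.5563 0.0831] [0.0327 0.033 ] 85.2
w1 hose 5133 z [0.01   0.0419 0.0498] mean [0.5521 0.0824] rect [0.557 0.083] [0.1518 0.0813] 83.3
w1 plate 5753 z [-0.0025  0.0072  0.012 ] mean [0.5457 0.0835] rect [0.5595 0.0911] [0.1566 0.0941] 84.1
166 383 205 419
w2 stem 12854 z [0.0771 0.2443 0.2649] mean [0.5457 0.0743] rect [0.5489 0.0826] [0.0299 0.0559] 30.9
w2 bonnet 1004 z [0.0585 0.0613 0.0663] mean [0.5536 0.0832] rect [0.5565 0.083 ] [0.0328 0.033 ] 9.8
w2 hose 5378 z [0.01   0.0409 0.0494] mean [0.5511 0.0803] rect [0.5568 0.0829] [0.1517 0.0811] 83.9
w2 plate 5681 z [-0.0029  0.0072  0.012 ] mean [0.5442 0.0821] rect [0.5596 0.0893] [0.1602 0.0947] 84.0
9 232 207 419
top0 stem 35 z [0.0774 0.0809 0.0858] mean [0.5573 0.0851] rect [0.5575 0.0849] [0.0168 0.0092] 57.7
top0 bonnet 143 z [0.0585 0.0616 0.0659] mean [0.5569 0.0863] rect [0.5566 0.0855] [0.0327 0.0337] 50.0
top0 hose 581 z [0.01   0.0408 0.0499] mean [0.5598 0.081 ] rect [0.5574 0.0836] [0.1493 0.0865] 85.6
top0 plate 1079 z [-0.0055  0.0069  0.0119] mean [0.5579 0.0845] rect [0.5583 0.0789] [0.1367 0.0916] 84.3
379 387 206 212
```

View pics/stem.png

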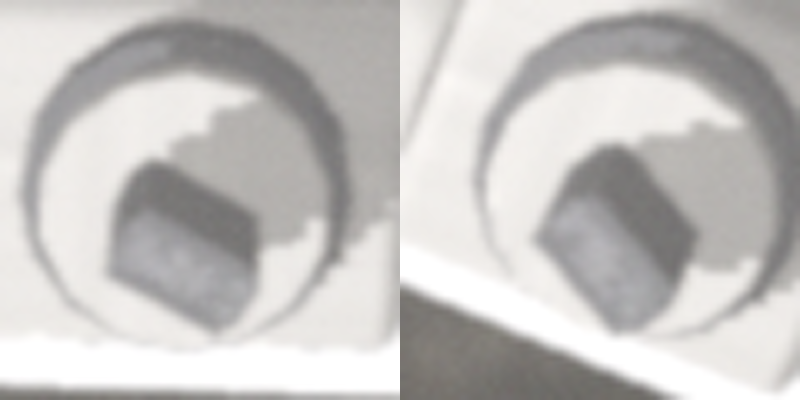

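Run:
```python
from h import *
for n in ('w1','w2'):
    z=load(n);P=cloud(z);ok=(z['d']>0)&(P[...,2]>.078)&(P[...,2]<.09)&(np.hypot(P[...,0]-.556,P[...,1]-.084)<.016)
    t=P[ok]; r=cv2.minAreaRect(t[:,:2].astype(np.float32)); w,v=np.linalg.eigh(np.cov(t[:,:2].T)); a=np.degrees(np.arctan2(v[1,1],v[0,1]))
    print(n,len(t),'z',np.median(t[:,2]),t.mean(0),'rect',np.round(r[0],4),np.round(r[1],4),round(r[2],1),'pca',a, 'sd',w**.5*12**.5)
    h=P[(z['d']>0)&(P[...,2]>.022)&(P[...,2]<.042)&(np.hypot(P[...,0]-.556,P[...,1]-.084)<.085)&(np.hypot(P[...,0]-.556,P[...,1]-.084)>.055)]
    w,v=np.linalg.eigh(np.cov(h[:,:2].T)); print('pipe angle',np.degrees(np.arctan2(v[1,1],v[0,1]))%180)
# knob view
ctrl.move_to([0.482,0.335,0.17],down(np.radians(102))); ctrl.hold(0.2)
snap('wrist','k1')
ctrl.move_to([0.482,0.353,0.12],down(np.radians(102))); ctrl.hold(0.2)
snap('wrist','k2'); print(status.sense()['time'])
for n in ('k1','k2'):
    z=load(n);P=cloud(z);ok=(z['d']>0)&(P[...,2]>.035)&(P[...,2]<.06)&(np.hypot(P[...,0]-.482,P[...,1]-.343)<.04)
    t=P[ok]; r=cv2.minAreaRect(t[:,:2].astype(np.float32))
    top=t[t[:,2]>.042]; w,v=np.linalg.eigh(np.cov(top[:,:2].T))
    print(n,len(t),'ztop',np.percentile(t[:,2],[50,95]),'rect',np.round(r[0],4),np.round(r[1],4),round(r[2],1),'pca',np.degrees(np.arctan2(v[1,1],v[0,1])),top.mean(0))
```

```text
w1 286 z 0.08110350327222796 [0.55625842 0.08309947 0.08102465] rect [0.5565 0.083 ] [0.0164 0.0095] 56.4 pca 55.508219877709 sd [0.00948851 0.01600803]
pipe angle 84.11078490840512
w2 287 z 0.08110228751780112 [0.55622261 0.08302522 0.08097164] rect [0.5565 0.083 ] [0.0164 0.0099] 59.8 pca 55.31209711487204 sd [0.00959131 0.01582665]
pipe angle 84.0429774522121
6.775
k1 2644 ztop [0.04524191 0.04643037] rect [0.4812 0.3414] [0.0593 0.0319] 12.0 pca -168.30429505349207 [0.48008016 0.34114479 0.04524829]
k2 3786 ztop [0.04525317 0.04636438] rect [0.4813 0.3411] [0.0595 0.0318] 12.0 pca -168.45849376434845 [0.47982246 0.34103813 0.04524978]
```

Stem: centre (0.5565, 0.0830), top 81 mm, long side at about 57°, with the pipe at 84°. That makes it about 1.1 rad counter-clockwise from closed. The recess has little clearance, so I'll check the wrist camera's bias by viewing the knob from opposite yaws, then grasp.

```bash
cat >> h.py <<'E'
def knobrect(n,c):
    z=load(n);P=cloud(z);ok=(z['d']>0)&(P[...,2]>.035)&(P[...,2]<.06)&(np.hypot(P[...,0]-c[0],P[...,1]-c[1])<.04)
    t=P[ok]; r=cv2.minAreaRect(t[:,:2].astype(np.float32)); return np.round(r[0],4),np.round(r[1],4),round(r[2],1),np.round(np.median(t[:,2]),4)
E
python3 - <<'E'
from h import *
ctrl.gripper_to(0.72)
for y in (192,12,102):
    ctrl.move_to([0.4812,0.3412,0.15],down(np.radians(y))); ctrl.hold(0.2); s=status.sense()
    snap('wrist',f'kb{y}'); print(y,s['time'],np.round(s['ee_pos'],4),np.degrees(jaw(s['orientation'])),knobrect(f'kb{y}',(.4812,.3412)))
print(s['ft_force'],s['opening'])
E
```

```text
192 8.7583 [0.4812 0.3412 0.1499] -168.01456384657368 (array([0.4816, 0.3413]), array([0.0588, 0.0326]), 9.9, np.float64(0.0452))
12 11.6583 [0.4812 0.3412 0.15  ] 12.004350551025087 (array([0.4814, 0.3416]), array([0.0587, 0.0326]), 11.4, np.float64(0.0451))
102 13.3083 [0.4812 0.3412 0.15  ] 101.98782652256325 (array([0.4814, 0.3413]), array([0.06 , 0.032]), 11.6, np.float64(0.0452))
[ 0.04878167 -0.88289127 -0.83156247] 0.7210808994114791
```

Run:
```python
from h import *
a=np.radians(101.6)
ctrl.move_l([0.4815,0.3414,0.06],down(a),v=0.12)
print(ctrl.move_l([0.4815,0.3414,0.011],v=0.06,f_stop=8))
ctrl.gripper_to(0.0,70); s=status.sense(); print(s['time'],s['opening'],s['ft_force'],s['ee_pos'])
ctrl.move_l([0.4815,0.3414,0.14],v=0.12); ctrl.hold(0.2); s=status.sense(); print(s['time'],s['opening'],s['ft_force'],s['ee_pos'],np.degrees(jaw(s['orientation'])))
im,d,_=snap('wrist','g1'); im2=snap('scene','g1s')[0]
save('g1v',np.hstack([im[100:420,100:460],cv2.resize(im2[180:290,230:340],(320,320))]))
```

```text
False
15.6 0.36566542354966997 [-0.0583518  -0.33987825  2.36780553] [0.4821815  0.34177855 0.01169662]
17.025 0.36648180606259184 [ 0.44228938  0.27726023 -1.5450568 ] [0.48097769 0.34108885 0.13911964] 101.60004463480881
```

View pics/g1v.png

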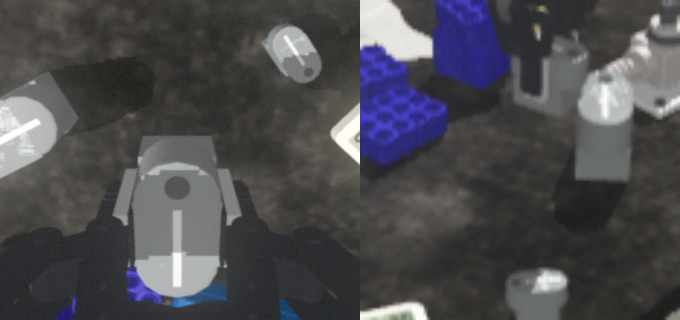

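The knob is held squarely, at crop (177,215). I'll measure its in-hand offset, then go above the stem and lower until light contact. I expect TCP z of about 0.0887 with the recess over the stem, or about 0.094 if it's sitting on top.

Run:
```python
from h import *
z=load('g1');P=cloud(z); s=status.sense(); Rt=R.from_quat(s['orientation']).as_matrix(); T=(P-s['ee_pos'])@Rt
im=z['im'].astype(int)
m=(z['d']>0)&(np.abs(T[...,1])<.0145)&(np.abs(T[...,0])<.045)&(T[...,2]>-.05)&(T[...,2]<-.029)
t=T[m]; print('top z tool',np.percentile(t[:,2],[5,50]),'x',t[:,0].min(),t[:,0].max(),np.percentile(t[:,0],[1,99]))
t2=t[np.abs(t[:,1])<.004]; print('mid strip x',t2[:,0].min(),t2[:,0].max())
m=(z['d']>0)&(np.abs(T[...,1])<.03)&(np.abs(T[...,0])<.045)&(np.abs(T[...,2]+.034)<.003); print(np.percentile(T[m][:,1],[1,99]))
S=np.array([.5565,.0830]); a=np.radians(90+78)
ctrl.move_l([.4815,.3414,.17],v=.2)
ctrl.move_to([*S,.16],down(a)); ctrl.move_l([*S,.115],v=.08); ctrl.hold(.3); s=status.sense(); print(s['time'],s['ee_pos'],np.degrees(jaw(s['orientation'])),s['ft_force'],s['torque'],s['opening'])
```

```text
top z tool [-0.03418526 -0.03322236] x -0.028887970952902964 0.031487000733140084 [-0.02629511  0.02996509]
mid strip x -0.028887970952902964 0.031487000733140084
[-0.01861472  0.01977759]
19.8833 [0.55699739 0.08297932 0.11560746] 167.9964727833244 [-0.03520645 -0.19433967 -1.32008662] [-0.02608502 -0.01126298  0.0058487 ] 0.3662057049760109
```

```bash
cat >> h.py <<'E'
S=np.array([.5565,.0830]); OFF=0.001; BIAS=np.array([.0005,0.])
def xy(deg,S=S): # TCP command for knob angle deg
    a=np.radians(deg+90); return S-OFF*np.array([-np.sin(a),np.cos(a)])-BIAS
def rep(l):
    s=status.sense(); print(l,'t%.2f'%s['time'],'p',np.round(s['ee_pos'],4),'ang%.1f'%((np.degrees(jaw(s['orientation']))-90)%360),'F',np.round(s['ft_force'],1),'T',np.round(s['torque'],2),'op%.3f'%s['opening']); return s
E
python3 - <<'E'
from h import *
p=xy(78)
ctrl.move_l([*p,.098],v=.06); ctrl.hold(.2); rep('a')
r=ctrl.move_l([*p,.080],v=.012,f_stop=5); print(r); rep('b')
E
```

```text
a t20.52 p [0.5565 0.084  0.0982] ang78.0 F [ 0.8  0.  -1.1] T [0.03 0.   0.02] op0.366
True
b t21.40 p [0.5562 0.0839 0.0884] ang78.0 F [-0.4  0.2  4.3] T [ 0.    0.08 -0.05] op0.365
```

Contact came at z 0.0884, so the recess is over the stem. Next I'll turn clockwise in small steps under light pressure.

Run:
```python
from h import *
z=status.sense()['ee_pos'][2]-.0005; ang=78
while ang>40:
    ang-=2.5
    ctrl.move_l([*xy(ang),z],down(np.radians(ang+90)),v=.02)
    s=rep('r')
    if abs(s['torque'][2])>.15 or s['ft_force'][2]>15: print('torque/force');break
    if s['ft_force'][2]<5:
        hit=ctrl.move_l([*xy(ang),z-.002],v=.015,f_stop=3); s=status.sense(); 
        z=z-.002 if not hit else s['ee_pos'][2]-.0003
        if s['ee_pos'][2]<.0855: rep('drop');break
    if s['time']>38: break
```

```text
r t21.65 p [0.5566 0.084  0.0884] ang75.6 F [-0.5 -0.4  3.9] T [-0.03  0.14 -0.03] op0.366
r t22.11 p [0.5568 0.0839 0.0881] ang73.1 F [-0.9  0.3  5.6] T [-0.06  0.16  0.01] op0.363
r t22.36 p [0.5569 0.0839 0.0881] ang70.6 F [-1.  -0.6  6.2] T [-0.03  0.12 -0.  ] op0.365
r t22.61 p [0.557  0.0839 0.088 ] ang68.1 F [-0.2 -0.5  5.6] T [-0.03 -0.    0.01] op0.363
r t22.86 p [0.557  0.0841 0.0879] ang65.6 F [-0.5  0.1  5.3] T [ 0.05 -0.01  0.  ] op0.367
r t23.11 p [0.557  0.084  0.0879] ang63.1 F [0.4 0.7 4.9] T [ 0.09 -0.08  0.01] op0.366
drop t23.32 p [0.5575 0.0833 0.0854] ang63.1 F [ 1.8 -0.8 -2.5] T [-0.2 -0.5  0. ] op0.365
```

Run:
```python
from h import *
ang=60.5
ctrl.move_l([*xy(ang),.0855],down(np.radians(ang+90)),v=.02); rep('r')
for i in range(4):
    hit=ctrl.move_l([*xy(ang),.0715],v=.012,f_stop=7); s=rep('d%s'%hit)
    if s['ee_pos'][2]<.0742: break
    ang-=2; ctrl.move_l([*xy(ang),s['ee_pos'][2]],down(np.radians(ang+90)),v=.02)
```

```text
r t23.57 p [0.5572 0.0835 0.0852] ang60.6 F [ 3.6 -1.4 -2.8] T [-0.32 -0.92 -0.04] op0.368
dTrue t24.53 p [0.5576 0.0835 0.0737] ang60.5 F [-0.6  0.4  4.3] T [0.1  0.21 0.05] op0.365
```

The knob dropped 14.7 mm to z 0.0737, where home is expected at about 0.0735. Next I'll turn clockwise to the stop, watching the torque.

Run:
```python
from h import *
ang=60.5; z=.0733
while ang>-24:
    ang-=4 if ang>0 else 2
    ctrl.move_l([*xy(ang),z],down(np.radians(ang+90)),v=.02); s=rep('r')
    if abs(s['torque'][2])>.6 or np.abs(s['ft_force']).max()>25: print('stop');break
    if s['time']>42: break
```

```text
r t24.87 p [0.5573 0.0838 0.0737] ang56.6 F [ 4.6 -1.6  3.2] T [-0.26 -0.73 -0.08] op0.364
r t25.12 p [0.5575 0.0837 0.0737] ang52.6 F [ 5.4 -2.8  2.8] T [-0.38 -0.97  0.01] op0.368
r t25.37 p [0.5578 0.0834 0.0737] ang48.6 F [ 6.  -2.4  3. ] T [-0.55 -1.07  0.04] op0.367
r t25.62 p [0.558  0.0831 0.0737] ang44.6 F [ 4.8 -2.7  1.8] T [-0.63 -1.18  0.01] op0.366
r t25.87 p [0.558  0.083  0.0737] ang40.6 F [ 5.7 -2.6  2.8] T [-0.65 -1.18  0.15] op0.365
r t26.12 p [0.5581 0.083  0.0737] ang36.6 F [ 4.9 -3.9  2.7] T [-0.74 -1.13  0.13] op0.364
r t26.37 p [0.5581 0.083  0.0737] ang32.6 F [ 5.3 -3.4  2.5] T [-0.67 -1.16  0.15] op0.363
r t26.62 p [0.5582 0.0829 0.0737] ang28.6 F [ 5.4 -2.9  1.8] T [-0.75 -1.08  0.15] op0.364
r t26.87 p [0.5582 0.0828 0.0737] ang24.6 F [ 4.9 -3.6  1.8] T [-0.68 -1.17  0.14] op0.362
r t27.12 p [0.5581 0.0828 0.0737] ang20.6 F [ 5.6 -3.1  2.9] T [-0.68 -1.08  0.14] op0.367
r t27.37 p [0.5581 0.0827 0.0737] ang16.6 F [ 5.9 -3.3  1.6] T [-0.66 -1.07  0.18] op0.365
r t27.62 p [0.5582 0.0826 0.0737] ang12.6 F [ 5.7 -3.8  2.6] T [-0.71 -1.13  0.09] op0.365
r t27.87
[... 670 characters left out ...]
.6 F [ 5.2 -3.4  2. ] T [-0.6  -1.12  0.16] op0.366
r t29.87 p [0.5582 0.0823 0.0737] ang346.6 F [ 4.8 -2.2  2.6] T [-0.65 -1.05  0.13] op0.368
r t30.12 p [0.5581 0.0823 0.0737] ang344.6 F [ 4.9 -2.9  2.4] T [-0.55 -1.05  0.17] op0.366
r t30.37 p [0.5581 0.0823 0.0737] ang342.6 F [ 4.8 -2.5  3.1] T [-0.57 -1.08  0.18] op0.369
r t30.62 p [0.5581 0.0823 0.0737] ang340.6 F [ 4.9 -2.5  2.6] T [-0.58 -1.08  0.18] op0.367
r t30.87 p [0.558  0.0823 0.0737] ang338.6 F [ 5.3 -2.6  2.2] T [-0.58 -1.04  0.27] op0.369
r t31.12 p [0.5579 0.0823 0.0737] ang336.7 F [ 5.1 -2.4  3. ] T [-0.59 -1.04  0.41] op0.363
r t31.37 p [0.5577 0.0824 0.0737] ang334.7 F [ 4.5 -2.6  3.6] T [-0.55 -0.93  0.62] op0.363
stop
```

Torque held at a plateau of about 0.15 N m, then rose to 0.62 N m near -20°. That's the stop: the knob should sit at about -16° there, plus compliance. I'll release, retreat and check.

Run:
```python
from h import *
s=status.sense(); p=s['ee_pos']
ctrl.gripper_to(0.8); rep('open')
ctrl.move_l([p[0],p[1],.15],v=.08); ctrl.move_l([p[0],p[1],.2],down(np.radians(90)),v=.15); ctrl.hold(.3); rep('up')
im,d,_=snap('wrist','f1'); z=load('f1'); P=cloud(z)
t=P[(z['d']>0)&(P[...,2]>.09)&(P[...,2]<.125)&(np.hypot(P[...,0]-.5565,P[...,1]-.083)<.045)]
r=cv2.minAreaRect(t[:,:2].astype(np.float32)); print('rect',r,'z',np.percentile(t[:,2],[50,95,99]))
im2=snap('scene','f1s')[0]
save('fv',np.hstack([im[90:390,90:490],cv2.resize(im2[150:260,280:390],(300,300),interpolation=cv2.INTER_CUBIC)]))
```

```text
open t31.82 p [0.5559 0.0827 0.0727] ang334.5 F [-1.2  0.2 -0.7] T [-0.    0.02  0.03] op0.798
up t33.82 p [0.5572 0.0823 0.1992] ang360.0 F [-0.   0.6 -0.4] T [ 0.03  0.02 -0.05] op0.802
rect ((0.5570765733718872, 0.08284687250852585), (0.03207699954509735, 0.05938168987631798), 72.80638885498047) z [0.10719356 0.10836072 0.10885171]
```

View pics/fv.png

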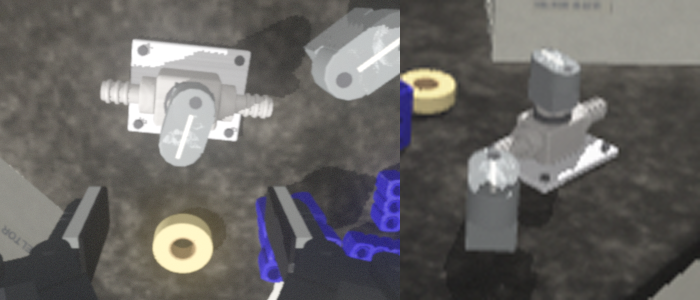

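The knob is on the valve at crop (187,125), seated on the bonnet. Its top is at 108 mm, as expected for fully home. Its long axis is at -17.2°, which is 11.3° past straight across, so it's at the stop. I'll do a quick bystander check and hand in.

Run:
```python
from h import *
a,b=load('scene0')['im'].astype(int),load('f1s')['im'].astype(int)
for k,(x0,y0,x1,y1) in dict(small=(278,268,304,298),timer=(216,280,262,316),block_l=(210,192,262,240),block_r=(252,174,286,210),tape=(282,174,302,194),large=(300,202,326,244)).items():
    print(k,np.abs(a-b)[y0:y1,x0:x1].mean().round(1))
rep('end'); ticket.hand_in()
```

```text
small 21.2
timer 0.7
block_l 0.8
block_r 0.9
tape 0.7
large 7.6
end t33.92 p [0.5575 0.0823 0.1995] ang360.0 F [ 0.4 -0.9 -0.1] T [ 0.03 -0.   -0.02] op0.804
the job is handed in; nothing more can be done
```

Run:
```python
from h import *
for n in ('scene0','f1s'):
    z=load(n);P=cloud(z)
    for c,r,h in (((.4233,.4165),.04,.025),((.5144,.2301),.06,.055)):
        t=P[(z['d']>0)&(P[...,2]>h)&(np.hypot(P[...,0]-c[0],P[...,1]-c[1])<r)]; print(n,len(t),t.mean(0).round(4),t[:,2].max().round(4))
```

```text
scene0 202 [0.4224 0.4174 0.0321] 0.0365
scene0 357 [0.5102 0.2339 0.0637] 0.0673
f1s 209 [0.4222 0.4176 0.032 ] 0.0363
f1s 356 [0.5104 0.2336 0.0634] 0.0668
```

The middle-sized knob is back on the valve and turned clockwise to the stop. I let go, raised the gripper clear, and handed the job in at about 34 s of the allowed 64 s.

- **Fitting:** I pressed with about 5 N while turning clockwise. The knob dropped 14.7 mm, then I kept turning until the torque rose from a steady 0.15 N m or so to 0.62 N m at the stop.
- **Fully home:** after release, the knob's top is at about 108 mm, which matches resting on the bonnet.
- **Closed:** it points about 0.20 rad past straight across the pipe. The stated play is 0.17 rad, so this agrees to within how well I can measure the angle.
- **Surroundings:** the timer, tape and blocks look the same as at the start. The before/after picture check flagged the small knob, and the large one slightly. I only rechecked those after handing in: depth shows both within 0.4 mm of where they began, so the difference is probably a change in light or shadow.

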